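# Key the tube carousel into the sampler drive and hold it home

## Robot

A 6-joint arm with a two-finger parallel gripper is mounted at the origin on a cart in front of the work surface, level with it; the furniture and walls round the work are solid. World frame = base frame: x ahead of the robot, y to its left, z up, the work surface at z = 0. Lengths are in mm, angles in rad, forces in N, time in s.
With the tool pointing down it reaches from about 150 to 775 mm from the base axis. Payload 6.1 kg.
Tool frame: the origin (TCP) lies at the very end of the fingers, on their centre line; the grasp point (between the pads) lies 19 mm behind it (ctrl.grasp_offset is the distance from the TCP to the grasp point, in mm); z points along the fingers, y is the line along which they close (so a half turn about z gives the same grasp; the last joint's range is limited). The gripper opens to 85 mm and grips with 20 to 120 N. Pads are 22 mm wide; open, the fingers measure 114 mm over their backs; the gripper's body (76 mm by 85 mm) begins 54 mm behind the grasp point. The pads swing forward as they close: fully open they stand 13 mm farther back than shut.
Start: joints at [1.244, 0.126, -0.04, 1.405, 0, 1.571], TCP at [168.525, 497.2, 231.295] pointing down, gripper open.
Joint ranges: [-2.72, 2.72], [-0.95, 1.95], [-1.27, 1.35], [-1.78, 2.02], [-1.46, 1.47], [-3.14, 3.14]. Speed limits (rad/s): [2.39, 2.39, 3.01, 3.14, 3.14, 3.14].

## Interface

Orientations are given as a 3x3 rotation matrix whose columns are the frame's x, y, z axes.
In Python, from workcell import telemetry, get_image, sign_off, spot_in, mark_of, ctrl gives the robot as it stands.
- The arm moves only by the tool move_arm, never from a script. Its arguments are lists of equal length, an entry for each row: "fingers": the opening, from 0 (shut) to 1 (fully open); "dp": the shift along the tool's x, y, z in mm, a list of three; "twist": the turn, a rotation vector about the tool's x, y, z in degrees, a list of three. In form: {"fingers": [fingers, ...], "dp": [[dx, dy, dz], ...], "twist": [[rx, ry, rz], ...]}. A call has 1 to 20 rows; each row shifts and turns the commanded pose from where the row before left it, along the tool's axes as they then stand; what a row does not reach is not made up. A row lasts 1/10 s, in which the tool goes at most 50 mm and 8.59 degrees, less where a joint would pass 70% of its speed; a pose out of reach is approached as far as the arm can. A call is refused whole if a number of a shift passes 50 or a number of a turn 8.59, either way. A call with a gripper value outside its range is refused whole. The fingers move at their own pace and stop on an object; "force" is the grip in N (left out, the last holds). Time passes only in rows, so rows that do not move let the fingers close. It gives the time, the measured TCP pose, the force, the opening and the grip force at its end, in the units of the state.
- telemetry.sense(): the state, without advancing time (a new reading comes with each control period).
- get_image(name): name is "side" or "top"; returns a dict with "image" (400x640x3 uint8, red, green, blue), "mtx" (3x3 intrinsics, pixels), "D" ([k1, k2, p1, p2, k3] as OpenCV has them; the pictures are not rectified), "R" (3x3) and "t" (3): a world point X has camera coordinates R X + t. Camera axes: x right, y down, z forward; pixel columns grow to the right and rows downward; lengths in mm; the calibration is good to about 2 mm. A picture is of the moment at which its call begins. There is no depth.
- sign_off(): hands the job in; it is judged then, once.
Trained networks look in a picture, given as the dict that the camera call returned (one of the last four; its "shot" number tells which), for a name from the list of things; names that differ only in an ending like _2 or _b are one class to them, and where a whole thing is asked for, a point or a joint stands for the part that bears it (a point fixed in the world has none). Each returns a list of dicts, best first, with "conf" (0 to 1); they miss things now and then, are a little off and sometimes report something else, mostly with a low value. They report only what shows in the picture. A call takes as long as a camera call.
- spot_in(target, picture): "xy" ([column, row] in pixels, amid what is visible of it).
- mark_of(target, picture): "xy" ([column, row] in pixels: a listed point, or the origin of a listed thing).
The state is a dict: "t": time; "joints": joint angles; "dq": joint speeds; "tau": joint torques, N m; "ee_pos": TCP position; "tcp_rot": TCP orientation; "wrist_force": force on the tool from outside, world axes, zero at the start; "wrist_torque": the same for the moment, N m; "opening": opening from 0.0 (shut) to 1.0 (fully open); "finger_force": force on a finger pad.
Only numpy, scipy, OpenCV 4.12 (cv2) and the standard library are available. Lean on these libraries where they do the work, as an engineer would, in place of code of your own. Each camera call takes 0.05 s, during which the arm holds its last target. There are 200 camera calls.

## Task

Take the tube carousel with the flat-sided grip from the storage rack: it hangs by its neck with its disc under the steel plate, so slide it out through the open front of its slot. Put its keyed shaft into the hub of the drive unit, turn it until the key slips into the keyway, and push it fully home against the ejector spring, so that its collar sits on the hub. Finish while still gripping it and holding it down (released, the spring lifts it again before the clamp screw can be tightened); leave the other holder and the things standing around where they are.

Things in the scene. Friction and masses are not known exactly. Their poses are not given: they have to be found in the camera images.
- carousel: Tube carousel, loose, 0.13-0.21 kg, upright; origin: centre of the shaft's lower tip. Up z, mm: 14 dia steel shaft 0-36 (tip tapered over 4), 32 dia collar 36-44, 90 dia aluminium disc with twelve 11 mm holes 44-50, 12 dia neck 50-64, 34 dia flange 64-68, black flat-sided grip 68-108. Hangs in either slot of the rack, tip 31 mm over the worktop; +x points away from the robot within 35 degrees.
- grip (a point): Point on the carousel's axis, 90 mm above its origin, in the middle of its black grip, axes as the carousel's. The grip is 38 mm long along x and 14 mm wide along y, with flat upright sides (pinch it across y from above); it reaches 18 mm above this point, and the flange's top lies 22 mm below it.
- key (a point): Outer lower corner of the key on the carousel's shaft: 13 mm from the axis on the +x side, 14 mm above the carousel's origin. The key runs up from here to the collar, 6 mm wide, its lower end bevelled to 3 mm.
- hang_rack: Fixed storage rack of bent steel sheet, 110 x 210 x 95 mm; origin on the worktop under the point midway between its two slots; -x is its open front and faces the robot within 15 degrees; a wall closes its back at x = 65 mm. Its 4 mm top plate (upper face 95 mm up) reaches from x = -42 to 65 mm.
- rack_mouth (a point): Middle of the front edge of the rack's top plate, 42 mm before its origin, 95 mm up; axes as the rack's. The slots run along x at 55 mm to either side (y = +55 and -55), 17 mm wide, open at this edge, closed 50 mm behind it; parts hang 34 to 44 mm behind it. A hanging carousel can rise 9 mm before its disc meets the plate; the disc is clear once its axis is 48 mm in front of this edge.
- round_knob_holder: The other holder, loose, hanging in the other slot: same size of disc but six 22 mm holes, a round knob instead of the flat-sided grip, and a plain 18 mm shaft without key that does not fit the hub; origin: centre of the shaft's lower tip. To be left alone.
- drive_unit: Sampler drive, fixed: white housing 150 x 165 mm, top 52 mm above the worktop (dark hub rising out of it to 78 mm); origin on the worktop under the hub's axis; its front panel faces -x.
- hub_mouth (a point): Centre of the hub's flat upper face, 78 mm up; z is the hub's axis, +x points along the keyway (away from the robot within 46 degrees). Hub of dark steel, 44 mm dia; upright bore 16 mm dia, its mouth a cone 21 mm wide and 4 mm deep. Its gearbox keeps it from turning. A clamp screw sticks out below the face to 35 mm from the axis, opposite the keyway.
- keyway (a point): Outer end of the keyway in the hub's upper face, 14.5 mm from the hub's axis. The keyway is 8 mm wide, open at the top, and runs down the whole bore. With the key off it, the carousel stops with its tip 14 mm below the face; in it, it goes on, meets the ejector pin at 28 mm and is home at 36 mm, with its collar on the face.
- ejector (a joint): Spring-loaded ejector pin in the bore, in m: 0 = up (its top 28 mm below the hub's face), about 0.0065 = pressed down by a carousel fully home (the contact gives a little). It pushes up with 5 N when up and about 10 N when home; the carousel's weight alone does not press it down.
- tape_roll: Roll of orange label tape, 60 x 60 x 18 mm, loose, lying near the front between rack and drive; origin: centre of its underside. To be left alone.
- petri_dish: Lidded petri dish, 60 x 60 x 14 mm, loose, in front of the rack on the right; origin: centre of its underside. To be left alone.
- slide_carton: Carton of microscope slides, 30 x 80 x 52 mm, loose, behind the drive unit; origin: centre of its underside. To be left alone.
- forceps: Steel forceps, 15 x 128 x 8 mm, loose, lying left of the drive unit; origin: centre of the underside. To be left alone.

How it is judged (in metres and radians):
On the way, in this order (a step that is already met when the one before it is completed fails the run):
1. the carousel is held by the fingers, off the rack and out in front of its plate (x of carousel in the frame of hang_rack below -0.085 m and contact force between the fingers and carousel above 1 N and contact force between hang_rack and carousel below 0.2 N), for 0.1 s.
2. the tip of its shaft is in the hub's bore, at least 8 mm down (horizontal distance between carousel and hub_mouth below 0.004 m and z of carousel in the frame of hub_mouth below -0.008 m), for 0.1 s.
At the end, for the whole second after the job is handed in: The carousel is home in the hub, key in keyway (tip at least 34 of 36 mm below the hub's face, axes within 3 mm and 0.3 rad, upright to 0.08 rad), the ejector pin is pressed down at least 5 mm (about 6.5 at home), and the fingers still hold the carousel down, at rest (z of carousel in the frame of hub_mouth below -0.034 m and horizontal distance between carousel and hub_mouth below 0.003 m and angle between the x axis of carousel and the x axis of hub_mouth, either way round below 0.3 rad and angle between carousel's own z axis and vertical below 0.08 rad and value of joint ejector above 0.005 m and contact force between the fingers and carousel above 2 N and linear speed of carousel below 0.02 m/s); the arm keeps its last pose, push and grip.
It fails at once if the other holder is moved by more than 15 mm (distance of round_knob_holder from where it was at the start of the episode above 0.015 m).
It fails at once if a bystander (tape roll, petri dish, slide carton, forceps) is moved by more than 20 mm (distance of any of tape_roll, petri_dish, slide_carton, forceps from where it was at the start of the episode above 0.02 m).
It also fails if it takes over 45 s, if anything falls off the work surface, if the arm or the gripper's body presses on something with over 40 N, if the wrist force passes 120 N, or if a joint passes its speed limit or range.

## Working session

There is one attempt and no reset: what is moved stays moved. The work goes in short steps, Python scripts to look and compute and a tool call to move; the robot and the scene stay as the last step left them, time stands still between calls to the robot, and variables do not carry over. Pictures are saved under pics/ and viewed, at most 10 in all, crops included, and the job is handed in when it is done.

Besides the shell and the picture viewer there is one more tool, called as name(argument=value, ...), one argument or row to a line, values as JSON. move_arm: Moves the arm, as the interface text tells. Its arguments: {"type":"object","properties":{"fingers":{"type":"array"},"dp":{"type":"array"},"twist":{"type":"array"},"force":{"type":"number"}},"required":["fingers","dp","twist"]}

```bash
ls; mkdir -p pics
cat > h.py <<'E'
import numpy as np, cv2
from workcell import telemetry, get_image, sign_off, spot_in, mark_of, ctrl
def ray(p,uv):
    n=cv2.undistortPoints(np.array([[uv]],float),np.array(p["mtx"],float),np.array(p["D"],float))[0,0]
    R=np.array(p["R"]);t=np.array(p["t"]).ravel()
    d=R.T@np.array([n[0],n[1],1]); return -R.T@t, d/np.linalg.norm(d)
def atz(p,uv,z):
    c,d=ray(p,uv); return c+d*(z-c[2])/d[2]
def tri(rs):
    A=sum(np.eye(3)-np.outer(d,d) for c,d in rs); b=sum((np.eye(3)-np.outer(d,d))@c for c,d in rs)
    return np.linalg.solve(A,b)
def proj(p,X):
    return cv2.projectPoints(np.array(X,float).reshape(-1,3),cv2.Rodrigues(np.array(p["R"],float))[0],np.array(p["t"],float),np.array(p["mtx"],float),np.array(p["D"],float))[0].reshape(-1,2)
E
cat > a.py <<'E'
from h import *
np.set_printoptions(precision=1,suppress=True)
P={n:get_image(n) for n in("side","top")}
for n in P: cv2.imwrite(f"pics/{n}0.png",P[n]["image"][:,:,::-1]); print(n,"cam",ray(P[n],[320,200]))
Z=dict(grip=121,key=45,rack_mouth=95,hub_mouth=78,keyway=78,carousel=31,hang_rack=0,drive_unit=0,round_knob_holder=31,tape_roll=0,petri_dish=0,slide_carton=0,forceps=0)
for k,z in Z.items():
    rs=[]
    for n in P:
        m=mark_of(k,P[n])[:2]
        for i,q in enumerate(m):
            print(k,n,round(q["conf"],2),np.array(q["xy"]),atz(P[n],q["xy"],z))
        if m: rs.append(ray(P[n],m[0]["xy"]))
    if len(rs)==2: print("   tri",tri(rs))
E
python3 a.py
```

```text
pics
side cam (array([  248.1, -1117.3,   645.3]), array([ 0.2,  0.9, -0.4]))
top cam (array([ 325.7,   33.8, 1323.3]), array([ 0.2,  0. , -1. ]))
grip side 0.89 [352.1 236.8] [ 560.5 -193.9  121. ]
grip top 0.68 [409.5 193.8] [ 555.1 -186.7  121. ]
   tri [ 559.1 -188.1  117.4]
key side 0.63 [353.3 266. ] [ 567.5 -194.9   45. ]
key side 0.4 [291.1 201.6] [493.6 179.1  45. ]
rack_mouth top 0.68 [386.9 210.2] [ 517. -131.   95.]
hub_mouth side 0.53 [290.4 204.2] [475.1  91.4  78. ]
hub_mouth side 0.52 [342.5 270.6] [ 521.9 -258.8   78. ]
hub_mouth top 0.77 [292.  227.1] [476.5 117.6  78. ]
   tri [479.1 118.3  65.3]
keyway side 0.77 [291.2 201.3] [480.7 109.8  78. ]
keyway top 0.74 [289.9 223.9] [485.1 123.1  78. ]
keyway top 0.45 [389.  208.7] [ 523.6 -138.9   78. ]
   tri [484.6 123.7  71.6]
carousel top 0.56 [405.5 198.1] [ 560.3 -191.7   31. ]
hang_rack side 0.97 [343.9 269.1] [ 564.8 -134.9    0. ]
hang_rack top 0.98 [384.2 202.2] [ 554.7 -136.7    0. ]
   tri [ 559.1 -137.5    1.4]
drive_unit side 0.66 [286.7 232.1] [462.6  79.    0. ]
drive_unit side 0.39 [353.3 219.5] [667.2 120.2   0. ]
drive_unit top 0.67 [296.5 233.7] [467.3 110.2   0. ]
   tri [468.8 111.3 -17.4]
round_knob_holder side 0.64 [289.2 202.2] [493.  206.1  31. ]
round_knob_holder side 0.55 [336.9 245.3] [563.3 -71.1  31. ]
round_knob_holder top 0.79 [367.  197.8] [562.  -85.7  31. ]
round_knob_holder top 0.36 [199.3 233.3] [466.9 374.7  31. ]
   tri [489.4 -68.  165.1]
tape_roll top 0.78 [329.6 266.9] [374.6  18.7   0. ]
tape_roll top 0.27 [442.3 267.6] [ 370.3 -292.5   -0. ]
petri_dish top 0.78 [443.  266.4] [ 373.6 -294.6    0. ]
slide_carton side 0.62 [353.8 220. ] [667.6 116.8   0. ]
slide_carton side 0.44 [291.8 201.9] [513.7 273.7   0. ]
slide_carton top 0.79 [291.7 167.3] [657.7 124.2   0. ]
   tri [664.3 123.4  -4.1]
forceps top 0.58 [198.5 234.9] [465.8 385.    0. ]
forceps top 0.23 [407.2 194.4] [ 576.5 -202.3    0. ]
```

Run:
```python
import cv2
t=cv2.imread("pics/top0.png"); s=cv2.imread("pics/side0.png")
a=cv2.resize(t[150:300,250:450],(800,600),interpolation=cv2.INTER_CUBIC); cv2.imwrite("pics/tc.png",a)
b=cv2.resize(s[150:300,250:450],(800,600),interpolation=cv2.INTER_CUBIC); cv2.imwrite("pics/sc.png",b)
```

```text
(no output)
```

View pics/tc.png

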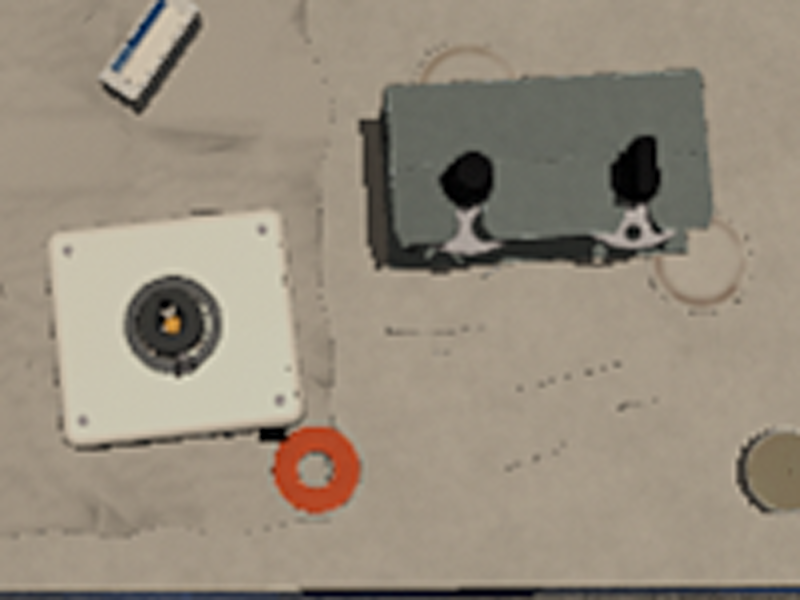

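View pics/sc.png

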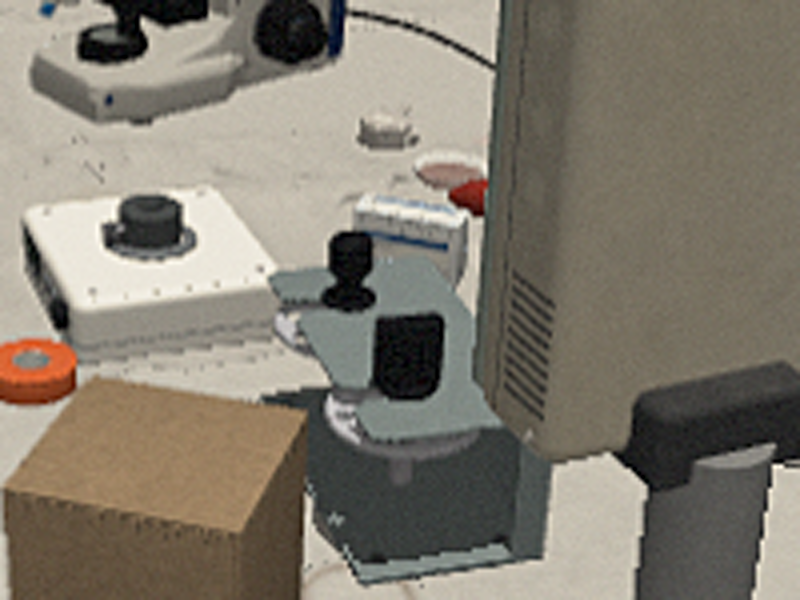

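Top crop: the flat grip is at crop (635,175), i.e. the right-hand slot, with the knob holder at (468,178). The hub is at (172,325), with its screw at about (178,368) and the orange ejector inside. In the side view a tall grey cabinet hides the rack's right end, so I'll check the full view for obstacles.

Run:
```python
import cv2,numpy as np
t=cv2.imread("pics/top0.png"); s=cv2.imread("pics/side0.png")
a=np.vstack([cv2.resize(s,(480,300)),cv2.resize(t,(480,300))])
f=lambda im,x,y,w:cv2.resize(im[y:y+w,x:x+w],(300,300),interpolation=cv2.INTER_CUBIC)
b=np.vstack([f(t,275,212,40),f(t,392,180,40)])
cv2.imwrite("pics/full.png",np.hstack([a,b]))
```

```text
(no output)
```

View pics/full.png

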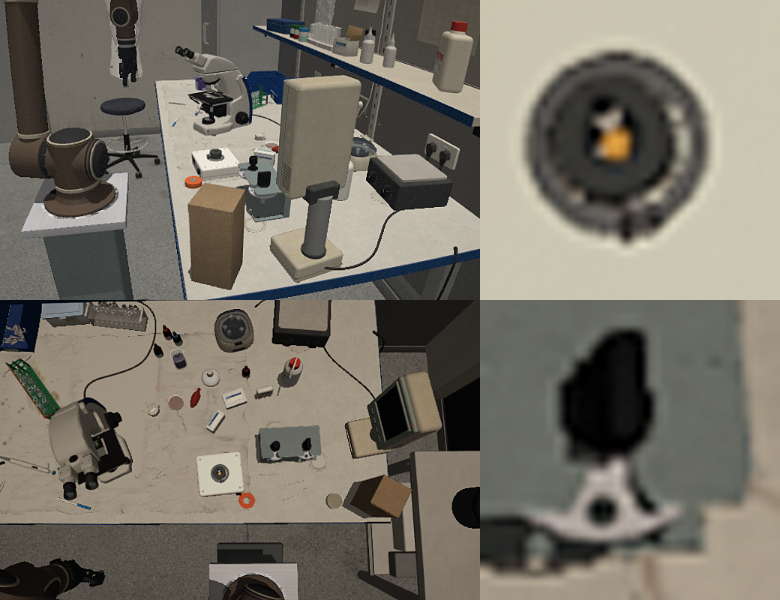

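The full view shows the monitor and box well to the right of the rack and the approach clear from above. In the hub crop the dark keyway end is at about px (291.4,225.3) and the screw at (294.6,242.7). Next I'll fit the grip silhouette in both views and compute the hub and rack yaw.

```bash
cat > b.py <<'E'
from h import *
from scipy.optimize import minimize
np.set_printoptions(precision=2,suppress=True)
P={n:get_image(n) for n in("top","side")}
def sil(p,x,y,yaw,S,o,w):
    m=np.zeros((w*S,w*S),np.uint8)
    c,s=np.cos(yaw),np.sin(yaw); B=np.array([[c,-s],[s,c]])
    box=np.array([[a,b,z] for a in(-19,19) for b in(-7,7) for z in(99,139)],float); box[:,:2]=box[:,:2]@B.T
    th=np.linspace(0,6.283,40); fl=np.array([[17*np.cos(t),17*np.sin(t),z] for t in th for z in(95,99)])
    for q in(box,fl):
        q=q+[x,y,0]; u=(proj(p,q)-o+.5)*S-.5
        cv2.fillConvexPoly(m,cv2.convexHull(np.round(u*16).astype(np.int32)),255,shift=4)
    return cv2.resize(m,(w,w),interpolation=cv2.INTER_AREA)/255.
W=36; I={}
for n,p in P.items():
    o=np.round(proj(p,[560,-190,115])[0])-W//2; ox,oy=o.astype(int)
    g=p["image"][oy:oy+W,ox:ox+W].astype(float).max(2); I[n]=(o,np.clip((90-g)/60,0,1)); print(n,o,np.percentile(g,[1,10,50,90]))
def cost(v,names):
    e=0
    for n in names:
        o,d=I[n]; m=sil(P[n],v[0],v[1],v[2],8,o,W)
        k=cv2.dilate((m>0).astype(np.uint8),np.ones((5,5)))>0
        e+=((d-m)**2)[k].sum()
    return e
for names in(("top",),("side",),("top","side")):
    b=min((minimize(cost,[560,-190,y],args=(names,),method="Nelder-Mead",options=dict(initial_simplex=[[560,-190,y],[566,-190,y],[560,-184,y],[560,-190,y+.2]])) for y in(-.5,-.2,.1,.4)),key=lambda r:r.fun)
    print(names,b.x,b.fun)
p=P["top"]
h=atz(p,[292,227.1],78);k=atz(p,[291.4,225.3],78);s=atz(p,[294.6,242.7],68); print("hub",h,k,s)
for q in((291.4+0,225.3),):print("yaw key-screw",np.arctan2(*(k-s)[1::-1]))
e=lambda u,v,z:atz(p,[250+u/4,150+v/4],z)
a,b=e(385,87,95),e(700,70,95);print("rack back",a,b,"yaw",np.arctan2(*(a-b)[1::-1])-np.pi/2)
a,b=e(50,237,52),e(278,211,52);print("drive yaw",np.arctan2(*(a-b)[1::-1])-np.pi/2)
print(telemetry.sense()["tcp_rot"])
big=cv2.resize(np.hstack([p["image"][212:247,275:310]]),(560,560),interpolation=cv2.INTER_CUBIC);cv2.imwrite("pics/hub.png",big[:,:,::-1])
E
python3 b.py
```

```text
top [392. 174.] [  1.  18. 106. 116.]
side [333. 220.] [  1.9  16.  134.  145. ]
('top',) [ 559.18 -187.16   -0.07] 7.522614379084968
('side',) [ 560.65 -190.67    0.38] 22.287001153402535
('top', 'side') [ 560.48 -188.45   -0.18] 50.074077277970005
hub [476.53 117.57  78.  ] [481.31 119.17  78.  ] [436.22 111.27  68.  ]
yaw key-screw 0.17343772377507066
rack back [620.6 -26.5  95. ] [ 630.59 -235.05   95.  ] yaw 0.0478946258287809
drive yaw 0.10745344992470707
[[-0.95  0.32 -0.  ]
 [ 0.32  0.95 -0.  ]
 [-0.   -0.   -1.  ]]
```

View pics/hub.png

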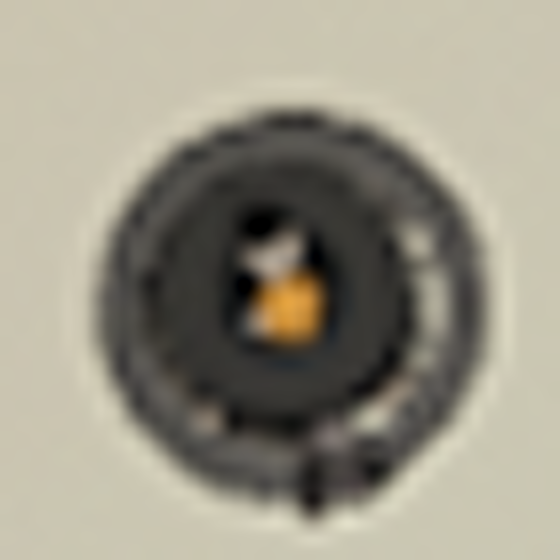

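Fit results:
- **Carousel:** about (559.5,-188), and the parallel pads will square its yaw.
- **Rack:** yaw about 0.05.
- **Hub:** yaw about 0.17–0.2, with its face centre in the crop near (281,288).

Moving over the carousel now.

move_arm(
  fingers=[1,1,1,1,1,1,1,1,1,1,1,1,1,1,1,1,1,1,1,1],
  dp=[
    [0,0,0],
    [0,0,0],
    [0,0,0],
    [-21,-41.4,1],
    [-21,-41.4,1],
    [-21,-41.4,1],
    [-21,-41.4,1],
    [-21,-41.4,1],
    [-21,-41.4,1],
    [-21,-41.4,1],
    [-21,-41.4,1],
    [-21,-41.4,1],
    [-21,-41.4,1],
    [-21,-41.4,1],
    [-21,-41.4,1],
    [-21,-41.4,1],
    [-21,-41.4,1],
    [-21,-41.4,1],
    [-21,-41.4,1],
    [-21,-41.4,1],
  ],
  twist=[
    [0,0,-7.2],
    [0,0,-7.2],
    [0,0,-7.1],
    [0,0,0],
    [0,0,0],
    [0,0,0],
    [0,0,0],
    [0,0,0],
    [0,0,0],
    [0,0,0],
    [0,0,0],
    [0,0,0],
    [0,0,0],
    [0,0,0],
    [0,0,0],
    [0,0,0],
    [0,0,0],
    [0,0,0],
    [0,0,0],
    [0,0,0],
  ],
  force=40,
)

```text
t: 3.5
ee_pos: [559.9, -190.4, 214.3]
tcp_rot: [[-0.999, -0.048, 0.0], [-0.048, 0.999, 0.0], [-0.0, 0.0, -1.0]]
wrist_force: [0.4, -0.3, -0.0]
opening: 1.004
finger_force: 0.0
```

move_arm(
  fingers=[1,1,1,1,1,1,0,0,0,0,0,0,0,0],
  dp=[
    [0,2,25],
    [0,0,25],
    [0,0,25],
    [0,0,20],
    [0,0,13],
    [0,0,0],
    [0,0,0],
    [0,0,0],
    [0,0,0],
    [0,0,0],
    [0,0,0],
    [0,0,0],
    [0,0,0],
    [0,0,0],
  ],
  twist=[
    [0,0,0],
    [0,0,0],
    [0,0,0],
    [0,0,0],
    [0,0,0],
    [0,0,0],
    [0,0,0],
    [0,0,0],
    [0,0,0],
    [0,0,0],
    [0,0,0],
    [0,0,0],
    [0,0,0],
    [0,0,0],
  ],
  force=60,
)

```text
t: 4.9
ee_pos: [559.5, -186.7, 107.0]
tcp_rot: [[-0.999, -0.048, 0.001], [-0.048, 0.999, -0.001], [-0.001, -0.001, -1.0]]
wrist_force: [-0.7, -1.1, 5.8]
opening: 0.155
finger_force: 63.1
```

move_arm(
  fingers=[0,0,0,0,0],
  dp=[
    [0,0,-2],
    [0,0,-2.5],
    [0,0,0],
    [8,0,0],
    [8,0,0],
  ],
  twist=[
    [0,0,0],
    [0,0,0],
    [0,0,0],
    [0,0,0],
    [0,0,0],
  ],
)

```text
t: 5.4
ee_pos: [542.4, -187.1, 110.4]
tcp_rot: [[-0.999, -0.049, -0.001], [-0.049, 0.999, 0.0], [0.001, 0.0, -1.0]]
wrist_force: [1.0, -0.9, -2.2]
opening: 0.153
finger_force: 62.2
```

move_arm(
  fingers=[0,0,0,0,0,0,0,0,0,0],
  dp=[
    [8,0,0],
    [10,0,0],
    [12,0,0],
    [15,0,0],
    [15,0,0],
    [15,0,0],
    [15,0,0],
    [10,0,0],
    [5,0,0],
    [0,0,0],
  ],
  twist=[
    [0,0,0],
    [0,0,0],
    [0,0,0],
    [0,0,0],
    [0,0,0],
    [0,0,0],
    [0,0,0],
    [0,0,0],
    [0,0,0],
    [0,0,0],
  ],
)

```text
t: 6.4
ee_pos: [437.8, -192.5, 111.0]
tcp_rot: [[-0.999, -0.048, 0.0], [-0.048, 0.999, -0.0], [-0.0, -0.0, -1.0]]
wrist_force: [0.8, 0.1, -2.2]
opening: 0.154
finger_force: 62.2
```

```bash
cat > c.py <<'E'
from h import *
from scipy.optimize import minimize
np.set_printoptions(precision=2,suppress=True)
P={n:get_image(n) for n in("top","side")}
s=telemetry.sense();print(s["ee_pos"],s["wrist_force"])
def half(p): # hub: dark face fit
    g=p["image"].max(2); return g
for k in("hub_mouth","keyway","grip","key","carousel"):
    for n in P: print(k,n,[(round(q["conf"],2),np.array(q["xy"])) for q in mark_of(k,P[n])[:2]])
# hub face (44 dia, z=78) + cylinder (z 52..78) : silhouette of dark pixels in side view; face ellipse in top view
def ell(p,x,y,z,r): return proj(p,[[x+r*np.cos(t),y+r*np.sin(t),z] for t in np.linspace(0,6.28,60)])
out=[]
for n,c in(("top",(470,118,78)),("side",(470,118,78))):
    p=P[n];u=proj(p,c)[0].astype(int);im=p["image"][u[1]-16:u[1]+16,u[0]-18:u[0]+18]
    im=cv2.resize(im,None,fx=11,fy=11,interpolation=cv2.INTER_CUBIC)
    for (x,y,col) in((470,118,(255,0,0)),(476,118,(0,255,0))):
        e=(ell(p,x,y,78,22)-(u-[18,16])+.5)*11; cv2.polylines(im,[e.astype(np.int32)],True,col,1)
    out.append(im)
cv2.imwrite("pics/hub2.png",np.hstack(out)[:,:,::-1])
p=P["side"];u=proj(p,[440,-195,90])[0].astype(int);print(u)
im=p["image"][u[1]-50:u[1]+50,u[0]-60:u[0]+60]
cv2.imwrite("pics/held.png",cv2.resize(im,None,fx=5,fy=5,interpolation=cv2.INTER_CUBIC)[:,:,::-1])
E
python3 c.py
```

```text
[ 438.67 -192.48  110.96] [-0.02 -0.23 -1.95]
hub_mouth top [(0.66, array([293.3, 225. ])), (0.32, array([293.4, 233.8]))]
hub_mouth side [(0.64, array([287.8, 202.4]))]
keyway top [(0.53, array([287.2, 222.9]))]
keyway side [(0.44, array([292.2, 199.5]))]
grip top [(0.74, array([412.6, 238.1]))]
grip side []
key top [(0.67, array([407.7, 238.2]))]
key side []
carousel top [(0.53, array([406.3, 244.4]))]
carousel side []
[298 254]
```

View pics/hub2.png

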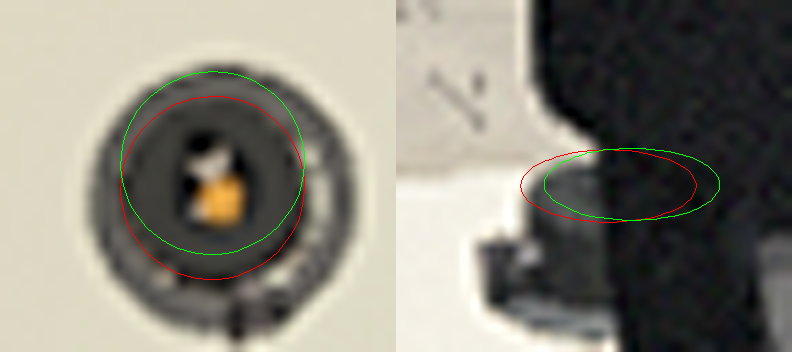

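View pics/held.png

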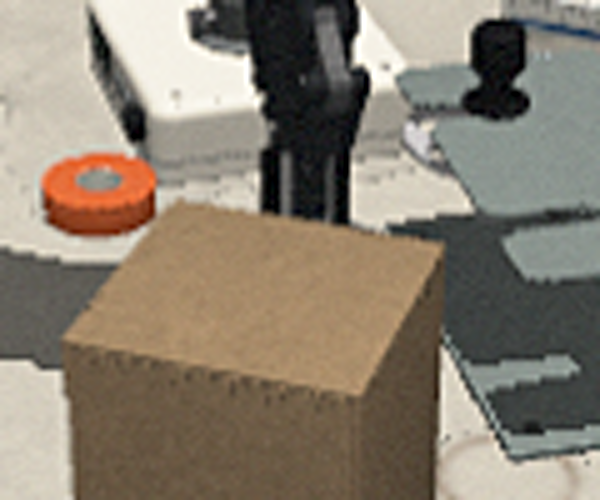

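The top picture confirms that the red circle fits, so the hub is at about (470,118), with yaw about 0.18. The carousel is out of the rack; the box hides it in the side view. Lifting and moving over the hub.

move_arm(
  fingers=[0,0,0,0,0,0,0,0,0,0,0,0,0,0,0,0],
  dp=[
    [0,0,-20],
    [0,0,-25],
    [0,0,-25],
    [0,15,-10],
    [-5,30,0],
    [-5,35,0],
    [-5,40,0],
    [-5,40,0],
    [-5,40,0],
    [-5,40,0],
    [-5,30,0],
    [-5,20,0],
    [-5,12,0],
    [-2,7,0],
    [0,0,0],
    [0,0,0],
  ],
  twist=[
    [0,0,0],
    [0,0,0],
    [0,0,0],
    [0,0,0],
    [0,0,0],
    [0,0,0],
    [0,0,0],
    [0,0,0],
    [0,0,0],
    [0,0,0],
    [0,0,0],
    [0,0,0],
    [0,0,0],
    [0,0,0],
    [0,0,-7.6],
    [0,0,0],
  ],
)

```text
t: 8.6
ee_pos: [470.0, 118.3, 190.5]
tcp_rot: [[-0.984, -0.18, -0.001], [-0.18, 0.984, -0.0], [0.001, -0.0, -1.0]]
wrist_force: [-0.3, -0.4, -1.8]
opening: 0.154
finger_force: 62.2
```

```bash
cat > d.py <<'E'
from h import *
np.set_printoptions(precision=2,suppress=True)
P={n:get_image(n) for n in("side","top")}
s=telemetry.sense();T=np.array(s["ee_pos"]);print(T,s["wrist_force"])
p=P["side"]
for k in("carousel","grip","key","hub_mouth"):
    for n in P: print(k,n,[(round(q["conf"],2),np.array(q["xy"])) for q in mark_of(k,P[n])[:2]])
z0=T[2]-76
def ell(x,y,z,r): return proj(p,[[x+r*np.cos(t),y+r*np.sin(t),z] for t in np.linspace(0,6.28,60)])
u=proj(p,[T[0],T[1],z0+10])[0].astype(int);o=u-[25,28]
im=cv2.resize(p["image"][o[1]:o[1]+44,o[0]:o[0]+50],None,fx=13,fy=13,interpolation=cv2.INTER_CUBIC)
raw=im.copy()
for z,r,c in((z0+50,45,(255,0,0)),(z0+36,16,(0,255,0)),(z0+4,7,(255,255,0))):
    cv2.polylines(im,[((ell(T[0],T[1],z,r)-o+.5)*13).astype(np.int32)],True,c,1)
cv2.polylines(im,[((ell(470.3,118,78,22)-o+.5)*13).astype(np.int32)],True,(0,0,255),1)
cv2.imwrite("pics/over.png",im[:,:,::-1])
E
python3 d.py
```

```text
[470.11 118.03 190.67] [-0.38  0.46 -2.24]
carousel side [(0.69, array([287.3, 188.8])), (0.2, array([343.6, 269.6]))]
carousel top [(0.41, array([366.9, 197. ]))]
grip side []
grip top []
key side [(0.75, array([292.1, 182.5])), (0.71, array([284.9, 187.3]))]
key top []
hub_mouth side [(0.48, array([286.4, 202.5]))]
hub_mouth top []
```

View pics/over.png

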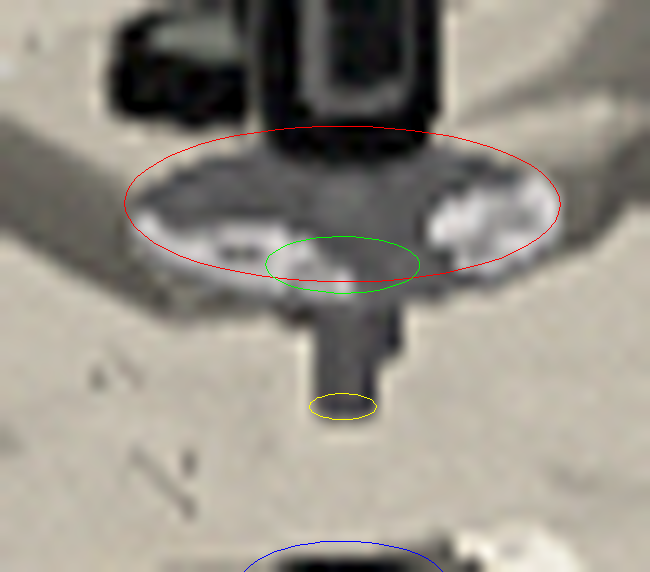

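The side view shows the shaft centred within about 0.5 mm of the modelled position, hanging upright with the key on the right. Descending into the bore.

move_arm(
  fingers=[0,0,0,0,0,0,0,0],
  dp=[
    [0,0,15],
    [0,0,13],
    [0,0,6],
    [0,0,4],
    [0,0,3],
    [0,0,3],
    [0,0,3],
    [0,0,0],
  ],
  twist=[
    [0,0,0],
    [0,0,0],
    [0,0,0],
    [0,0,0],
    [0,0,0],
    [0,0,0],
    [0,0,0],
    [0,0,0],
  ],
)

```text
t: 9.9
ee_pos: [470.2, 118.3, 143.6]
tcp_rot: [[-0.984, -0.18, -0.0], [-0.18, 0.984, -0.001], [0.0, -0.001, -1.0]]
wrist_force: [0.1, -1.8, -2.4]
opening: 0.153
finger_force: 62.1
```

move_arm(
  fingers=[0,0,0,0,0],
  dp=[
    [0,0,2],
    [0,0,2],
    [0,0,2],
    [0,0,2],
    [0,0,0],
  ],
  twist=[
    [0,0,0],
    [0,0,0],
    [0,0,0],
    [0,0,0],
    [0,0,0],
  ],
)

```text
t: 10.4
ee_pos: [470.1, 118.4, 135.4]
tcp_rot: [[-0.984, -0.18, -0.0], [-0.18, 0.984, -0.001], [0.0, -0.0, -1.0]]
wrist_force: [0.8, -2.3, -3.2]
opening: 0.154
finger_force: 62.0
```

Tip is about 18.6 mm below the face with no push-back, so the key is in the keyway. Pressing on.

move_arm(
  fingers=[0,0,0,0,0,0,0],
  dp=[
    [0,0,3],
    [0,0,3],
    [0,0,3],
    [0,0,3],
    [0,0,2],
    [0,0,1],
    [0,0,0],
  ],
  twist=[
    [0,0,0],
    [0,0,0],
    [0,0,0],
    [0,0,0],
    [0,0,0],
    [0,0,0],
    [0,0,0],
  ],
  force=80,
)

```text
t: 11.1
ee_pos: [470.3, 118.3, 121.5]
tcp_rot: [[-0.984, -0.18, 0.001], [-0.18, 0.984, -0.0], [-0.001, -0.001, -1.0]]
wrist_force: [-3.0, -4.6, 6.6]
opening: 0.152
finger_force: 83.8
```

move_arm(
  fingers=[0,0,0,0,0],
  dp=[
    [0,0,1],
    [0,0,1],
    [0,0,1],
    [0,0,1],
    [0,0,0],
  ],
  twist=[
    [0,0,0],
    [0,0,0],
    [0,0,0],
    [0,0,0],
    [0,0,0],
  ],
)

```text
t: 11.6
ee_pos: [470.4, 118.4, 118.1]
tcp_rot: [[-0.984, -0.18, 0.002], [-0.18, 0.984, -0.0], [-0.001, -0.001, -1.0]]
wrist_force: [-3.8, -4.8, 11.0]
opening: 0.15
finger_force: 84.3
```

move_arm(
  fingers=[0,0,0,0],
  dp=[
    [0,0,1],
    [0,0,1],
    [0,0,0],
    [0,0,0],
  ],
  twist=[
    [0,0,0],
    [0,0,0],
    [0,0,0],
    [0,0,0],
  ],
)

```text
t: 12.0
ee_pos: [470.6, 118.3, 117.9]
tcp_rot: [[-0.984, -0.18, 0.003], [-0.18, 0.984, -0.0], [-0.003, -0.001, -1.0]]
wrist_force: [-8.9, -6.3, 23.5]
opening: 0.152
finger_force: 86.6
```

```bash
sed -i 's#pics/over#pics/home#' d.py; python3 d.py
```

```text
[470.6  118.31 117.92] [-8.85 -6.72 22.94]
carousel side [(0.75, array([285.9, 212.8]))]
carousel top [(0.35, array([325.8, 268.3]))]
grip side [(0.66, array([285.7, 184.4]))]
grip top []
key side [(0.93, array([291.5, 208.2]))]
key top []
hub_mouth side [(0.66, array([285.4, 202.1]))]
hub_mouth top []
```

View pics/home.png

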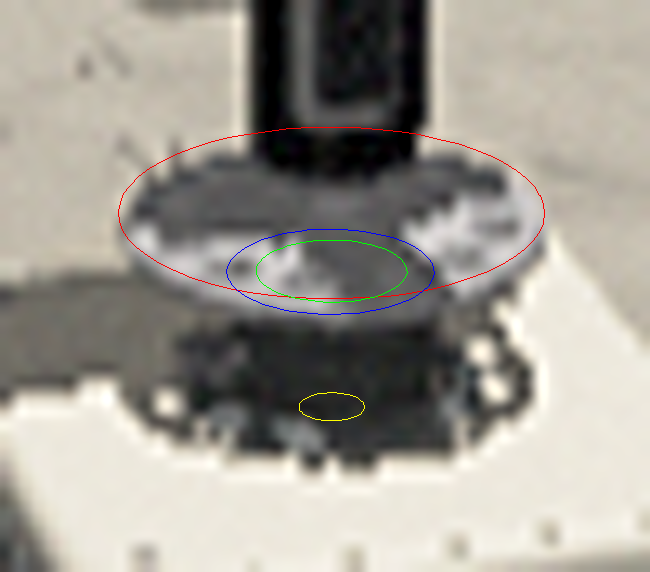

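The disc sits level, right on the hub, with no shaft showing (disc centre about px (330,235)). The height and the hard stop agree that it is home.

```bash
python3 -c "
from workcell import sign_off; print(sign_off())"
```

```text
the job is handed in; nothing more can be done
None
```

The carousel is fully home in the hub with its key in the keyway, still gripped and held down with about 23 N; I handed the job in at about 12 s of the 45 s, and the hand-in returned no verdict.

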